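Roll the sampling cylinder into its V-block

ROBOT

A 6-joint arm with a two-finger parallel gripper is mounted at the origin on a cart in front of the work surface, level with it; the furniture and walls round the work are solid. World frame = base frame: x ahead of the robot, y to its left, z up, the work surface at z = 0. Lengths are in m, angles in degrees, forces in N, time in s.
With the tool pointing down it reaches from about 0.3 to 0.75 m from the base axis. Payload 8.5 kg.
Tool frame: the origin (TCP) lies on the mounting face of the last link; the fingertips stand tip_extent ahead of it and the grasp point (between the pads) lies 155 mm ahead of it (tip_extent is the distance from the TCP to the fingertips, in m); z points along the fingers, y is the line along which they close (so a half turn about z gives the same grasp; the last joint's range is limited). The gripper opens to 85 mm and grips with 20 to 120 N. Pads are 22 mm wide; open, the fingers measure 114 mm over their backs; the gripper's body (76 mm by 85 mm) begins 54 mm behind the grasp point. The pads swing forward as they close: fully open they stand 13 mm farther back than shut.
Start: joints at [-80.174, 21.807, 74.336, -0, 83.858, -12.336], TCP at [0.207, -0.509, 0.405] pointing down, gripper open.
Joint ranges: [-178.18, 178.18], [-50.72, 133.34], [12.68, 142.11], [-81.47, 261.47], [9.98, 163.14], [-165.26, 165.26]. Speed limits (degrees/s): [136.94, 136.94, 180, 180, 180, 180].

INTERFACE

Orientations are given as a 3x3 rotation matrix whose columns are the frame's x, y, z axes.
In Python, from rig import observe, get_image, camera_params, close_job, tip_extent gives the robot as it stands.
- The arm moves only by the shell command python3 -m creep 'ROWS' [FORCE]. ROWS is JSON, a list of rows, each an object with "jaw": the gripper's target within -1 to 1 (shut at 1, half-way at 0, fully open at -1); "travel": the shift along the world's x, y, z in mm, a list of three; "roll": the turn about the world's z in rad. A call has 1 to 12 rows; each row is the pose to reach, as a shift and turn from the pose commanded when the call began; what a row does not reach only later rows make up. A row lasts 1/10 s, in which the tool goes at most 50 mm and 8.59 degrees, less where a joint would pass 70% of its speed; a pose out of reach is approached as far as the arm can. A call with a gripper value outside its range is refused whole. The fingers move at their own pace and stop on an object; FORCE is the grip in N (left out, the last holds). Time passes only in rows, so rows that repeat a pose let the fingers close. It gives the time, the measured TCP pose, the force, the opening and the grip force at its end, in the units of the state.
- observe(): the state, without advancing time (a new reading comes with each control period).
- get_image(name): name is "side" or "top"; returns (picture, depth): 384x512x3 uint8, red, green, blue; 384x512 float32, m along the optical axis (not along the pixel's ray), 0 where there is no reading.
- camera_params(name): a dict with "mtx" (3x3 intrinsics, pixels), "extrinsics" (4x4, takes a point from camera to world coordinates). Camera axes: x right, y down, z forward; pixel columns grow to the right and rows downward; lengths in m; the calibration is good to about 2 mm. A picture is of the moment at which its call begins. camera_params takes no time and is no camera call.
- close_job(): hands the job in; it is judged then, once.
The state is a dict: "time_s": time; "q": joint angles; "qvel": joint speeds; "joint_efforts": joint torques, N m; "position": TCP position; "tool_rot": TCP orientation; "ft_force": force on the tool from outside, world axes, zero at the start; "wrist_torque": the same for the moment, N m; "grip_width": finger opening in m; "gripper_force": force on a finger pad.
Only numpy, scipy, OpenCV 4.12 (cv2) and the standard library are available. Lean on these libraries where they do the work, as an engineer would, in place of code of your own. Each camera call takes 0.05 s, during which the arm holds its last target. There are 200 camera calls.

TASK

Roll the steel sampling cylinder across the bench by pushing on its side with the fingers, up the short ramp and into the groove of the V-block, and only then push it by its free end to slide it along the groove until its other end is against the stop plate. Do not grip, lift or carry the cylinder, and leave the other things on the bench where they stand.

Things in the scene. Friction and masses are not known exactly. Their poses are not given: they have to be found in the camera images.
- cylinder: Loose closed sampling cylinder of smooth polished steel, a round bar 40 mm in diameter, 120 mm long, flat ends, 0.3 to 0.6 kg. Origin at its middle, own y along the bar; +y end is a knurled screw cap of the same diameter after a narrow dark band. It starts lying in front of the ramp, roughly parallel to the groove, own z up (x and z turn as it rolls). It rolls with slight resistance and soon stops by itself.
- v_block: Low grey aluminium V-block fixed to the bench. Origin on the bench under the groove's bottom line; y along the groove, z up, ramp on the -x side. Ramp: up at 20 deg from x = -57 mm to a lip 12 mm high at x = -24 to -21. Groove: down at 25 deg to x = 0 (2 mm high), far wall up at 60 deg to 28 mm high at x = 15; back face x = 29. They run from y = -80 mm (open end) to the stop plate at y = +60.
- groove_home (a point): On the V-block, axes as the block's: where the cylinder's middle lies when it is seated in the groove with its end against the stop plate (block x = -8, y = 0, z = 28 mm). The cylinder's top is then 48 mm above the bench and its free end 60 mm to -y of this point.
- stop_face (a point): On the V-block, axes as the block's: middle of the cylinder's contact spot on the inner face of the stop plate (block x = -8, y = +60, z = 28 mm). The plate closes the groove's +y end: upright, 10 mm thick, 44 mm high, from block x = -34 to +29 mm.
- reagent_bottle: Bystander: small white screw-cap reagent bottle, 38 mm in diameter, 74 mm high, standing loose. Origin at the centre of its underside.
- coverslip_box: Bystander: small white cardboard box, 29 x 34 x 15 mm, loose. Origin at the centre of its underside.
- specimen_cup: Bystander: screw-lid specimen cup, 53 mm in diameter, 62 mm high, standing loose. Origin at the centre of its underside.
Mind the look-alikes: they are no part of the job. Several things have the shape of the cylinder; the one meant has the colours described above.

How it is judged (in metres and radians):
On the way, in this order (a step that is already met when the one before it is completed fails the run):
1. the cylinder rolls along the bench: it is turned about its own axis by at least about a third of a turn from its start while still before the lip (angle between cylinder's own z axis and vertical above 2 rad and x of cylinder in the frame of v_block below -0.024 m and height (world z) of cylinder below 0.036 m).
2. the cylinder lies seated in the groove on both flanks, still at least 8 mm away from the stop plate (x of cylinder in the frame of v_block between -0.0125 and -0.004 m and z of cylinder in the frame of v_block between 0.024 and 0.031 m and angle between the y axis of cylinder and the y axis of v_block, either way round below 0.05 rad and y of cylinder in the frame of v_block below -0.008 m), for 0.2 s.
At the end, for the whole second after the job is handed in: The cylinder lies at rest, fully seated in the groove (its middle within about 4 mm across and 3.5 mm in height of the seated position, parallel to the groove within 0.05 rad) with its end against the stop plate (gap under 3 mm) (x of cylinder in the frame of v_block between -0.0125 and -0.004 m and z of cylinder in the frame of v_block between 0.024 and 0.031 m and angle between the y axis of cylinder and the y axis of v_block, either way round below 0.05 rad and y of cylinder in the frame of v_block between -0.003 and 0.003 m and linear speed of cylinder below 0.01 m/s and angular speed of cylinder below 0.1 rad/s); the robot touches nothing.
It fails at once if the cylinder is lifted: its middle more than 42 mm above the bench (the lip takes it to 32 mm) (height (world z) of cylinder above 0.042 m).
It fails at once if the reagent bottle is moved by more than 20 mm (distance of reagent_bottle from where it was at the start of the episode above 0.02 m).
It fails at once if the cover-slip box is moved by more than 20 mm (distance of coverslip_box from where it was at the start of the episode above 0.02 m).
It fails at once if the specimen cup is moved by more than 20 mm (distance of specimen_cup from where it was at the start of the episode above 0.02 m).
It also fails if it takes over 45 s, if anything falls off the work surface, if the arm or the gripper's body presses on something with over 40 N, if the wrist force passes 120 N, or if a joint passes its speed limit or range.

## Working session

There is one attempt and no reset: what is moved stays moved. The work goes in short steps, Python scripts to look and compute and a shell command to move; the robot and the scene stay as the last step left them, time stands still between calls to the robot, and variables do not carry over. Pictures are saved under pics/ and viewed, at most 13 in all, crops included, and the job is handed in when it is done.

```bash
mkdir -p pics; ls
python3 - <<'E'
from rig import *
import cv2,numpy as np
for n in("top","side"):
    p,d=get_image(n);cv2.imwrite(f"pics/{n}0.png",p[...,::-1]);np.save(f"{n}0.npy",d)
    c=camera_params(n);print(n,np.round(c["mtx"],1).tolist(),np.round(c["extrinsics"],3).tolist())
s=observe();print(s);print(tip_extent if not callable(tip_extent) else tip_extent())
E
```

```text
pics
top [[487.9, 0.0, 260.0], [0.0, 487.9, 183.6], [0.0, 0.0, 1.0]] [[-0.013, -0.994, 0.107, 0.389], [-1.0, 0.012, -0.006, -0.212], [0.005, -0.107, -0.994, 1.452], [0.0, 0.0, 0.0, 1.0]]
side [[428.9, 0.0, 256.2], [0.0, 428.9, 190.9], [0.0, 0.0, 1.0]] [[-0.999, -0.031, 0.016, 0.517], [-0.033, 0.67, -0.742, 0.713], [0.013, -0.742, -0.67, 0.914], [0.0, 0.0, 0.0, 1.0]]
{'time_s': 0.1, 'q': array([-8.01740386e+01,  2.18359769e+01,  7.43792387e+01, -1.37870929e-03,
        8.38604939e+01, -1.23344729e+01]), 'qvel': array([ 0.10270774, -0.05035784, -0.04584029,  0.01019421, -0.00309904,
       -0.00904145]), 'joint_efforts': array([ 3.75345990e-03, -4.49225342e+01, -2.31655133e+01, -1.74514130e-04,
        3.69113041e-03, -3.16035130e-05]), 'position': array([ 0.2074594 , -0.50931775,  0.40419109]), 'tool_rot': array([[ 9.26130338e-01,  3.77203573e-01, -2.49075336e-04],
       [ 3.77203567e-01, -9.26129464e-01,  1.29791270e-03],
       [ 2.58901301e-04, -1.29598843e-03, -9.99999127e-01]]), 'ft_force': array([-0.12098213,  0.35914914, -0.24476847]), 'wrist_torque': array([0.04062151, 0.00237041, 0.02158533]), 'gripper_force': 0.0, 'grip_width': 0.08549572439654583}
0.1734
```

View pics/top0.png

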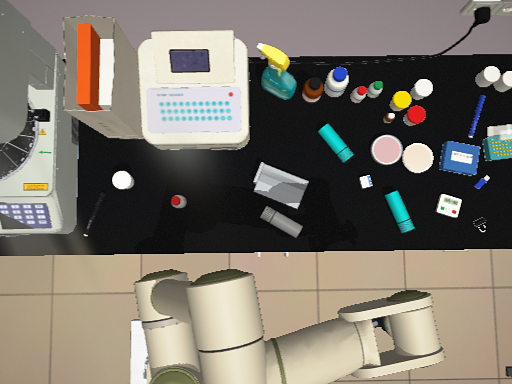

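View pics/side0.png

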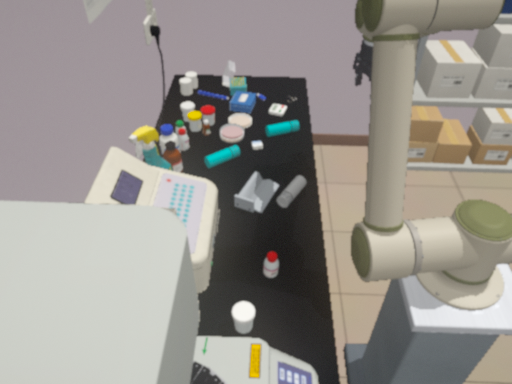

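Top view: grey cylinder near (281,221), V-block near (281,185), coverslip box (366,182), red-capped bottle (178,201). The teal bars are decoys. I'll zoom in next.

```bash
cat > h.py <<'E'
import cv2,numpy as np
from rig import *
def ray(n,u,v,z):
    c=camera_params(n);K=np.array(c["mtx"]);T=np.array(c["extrinsics"])
    d=T[:3,:3]@np.linalg.solve(K,[u,v,1.]);o=T[:3,3];return o+d*(z-o[2])/d[2]
def cloud(n,D):
    c=camera_params(n);K=np.array(c["mtx"]);T=np.array(c["extrinsics"])
    v,u=np.mgrid[:384,:512];P=np.stack([(u-K[0,2])/K[0,0]*D,(v-K[1,2])/K[1,1]*D,D],-1)
    return P@T[:3,:3].T+T[:3,3]
E
python3 - <<'E'
from h import *
a=cv2.imread("pics/top0.png")[150:250,240:320];b=cv2.imread("pics/side0.png")[160:220,225:315]
a=cv2.resize(a,None,fx=5,fy=5,interpolation=2);b=cv2.resize(b,(400,500*2//3),interpolation=2)
o=np.zeros((500,800,3),np.uint8);o[:,:400]=a;o[:333,400:]=b;cv2.imwrite("pics/crop0.png",o)
for n,(v0,v1,u0,u1) in(("top",(155,240,245,315)),):
    P=cloud(n,np.load(n+"0.npy"))
    for v in range(160,240,4): print(v,[ "%d"%(1000*P[v,u,2]) for u in range(250,314,4)])
E
```

```text
160 ['2', '0', '7', '3', '0', '-5', '0', '1', '4', '-6', '5', '1', '4', '-2', '1', '-2']
164 ['0', '-2', '0', '45', '-3', '0', '-2', '-1', '1', '9', '4', '1', '1', '2', '-2', '6']
168 ['3', '5', '41', '19', '31', '27', '26', '0', '1451', '-4', '-1', '0', '3', '1', '2', '-4']
172 ['0', '0', '43', '16', '20', '18', '21', '28', '28', '0', '0', '0', '6', '4', '0', '-1']
176 ['-3', '1', '44', '-1', '0', '8', '11', '18', '27', '30', '1451', '27', '1', '-1', '-1', '0']
180 ['-8', '40', '13', '8', '5', '7', '5', '1', '10', '15', '27', '27', '34', '36', '27', '4']
184 ['2', '0', '10', '8', '19', '13', '8', '8', '4', '4', '9', '16', '13', '27', '27', '0']
188 ['-3', '5', '3', '4', '5', '12', '8', '9', '11', '7', '9', '6', '6', '12', '0', '0']
192 ['-2', '-4', '4', '-4', '4', '9', '6', '6', '11', '12', '17', '6', '7', '2', '0', '0']
196 ['1', '-4', '0', '-3', '0', '0', '1', '9', '2', '7', '9', '14', '14', '2', '2', '0']
200 ['3', '2', '1', '4', '2', '0', '4', '2', '7', '3', '6', '11', '11', '3', '-3', '2']
204 ['-2', '0', '1', '0', '2', '4', '0', '1', '-5', '0', '0', '6', '4', '-3', '2', '0']
208 ['5', '3', '0', '-2', '40', '28', '-2', '5', '2', '0', '-2', '2', '-1', '0', '4', '0']
212 ['-1', '-3', '0', '37', '41', '40', '32', '-1', '-3', '0', '-1', '0', '-5', '3', '-2', '2']
216 ['0', '0', '4', '38', '41', '39', '41', '42', '31', '-5', '5', '1', '-3', '0', '0', '-2']
220 ['-6', '1', '-2', '-1', '29', '35', '38', '39', '42', '40', '33', '0', '6', '-2', '3', '0']
224 ['-2', '-1', '0', '-2', '-4', '0', '29', '39', '45', '35', '40', '38', '33', '-1', '-2', '5']
228 ['-2', '2', '2', '-2', '7', '-3', '0', '0', '38', '41', '39', '38', '40', '-1', '2', '-5']
232 ['4', '6', '2', '0', '1', '-2', '0', '-3', '2', '22', '33', '33', '39', '1', '1', '-2']
236 ['0', '0', '0', '4', '1', '2', '-2', '-1', '0', '5', '2', '24', '1', '-1', '2', '0']
```

View pics/crop0.png

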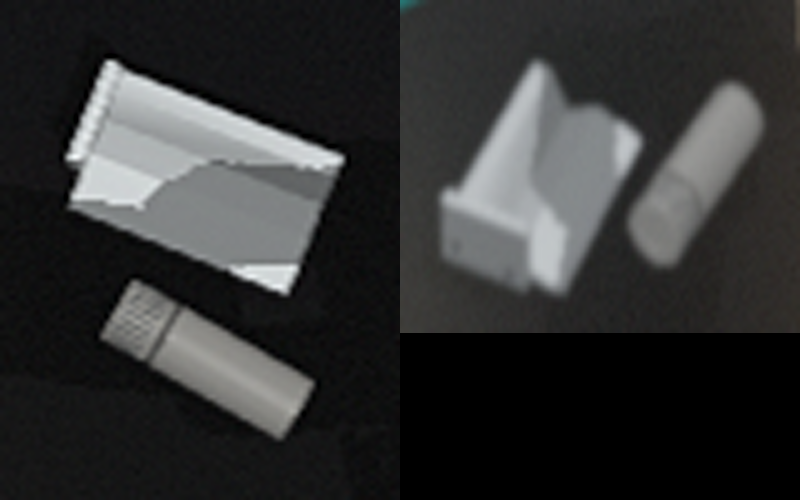

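Crop: the block's ramp-foot corners are at about (253.6,191.6) and (297.6,209), with the stop plate on the left (world +y) and the open end on the right. The cylinder's cap end is to the left, spanning from (263.7,212) to (299.6,232), and it is yawed a little more than the groove.

Run:
```python
from h import *
A=ray("top",253.6,191.6,0);B=ray("top",297.6,209,0);C=ray("top",308.6,181.6,.028);D=ray("top",240+117/5,150+66/5,.028)
print(A,B,C,D)
for p,q in((B,A),(C,D)):
    e=p-q;print(np.linalg.norm(e),np.degrees(np.arctan2(-(q-p)[0],(q-p)[1])))
y=(A-B)[:2];y/=np.linalg.norm(y)
y2=(D-C)[:2];y2/=np.linalg.norm(y2);y=(y+y2);y/=np.linalg.norm(y);x=np.array([y[1],-y[0]])
print("yax",y,"xax",x, "yaw",np.degrees(np.arctan2(y[1],y[0]))-90)
o1=(A[:2]+B[:2])/2+57*.001*x+.010*y
o2=C[:2]-.029*x+.080*y
print("o",o1,o2);o=(o1+o2)/2
q=[np.array(p)/5+[240,150] for p in((135,282),(102,338),(313,383),(283,437))]
w=[ray("top",*p,.024)[:2] for p in q]
e1=(w[0]+w[1])/2;e2=(w[2]+w[3])/2;c=(e1+e2)/2;d=e1-e2;L=np.linalg.norm(d)
print("cyl",c,"len",L,"yaw",np.degrees(np.arctan2(d[1],d[0]))-90,"width",np.linalg.norm(w[0]-w[1]))
print("in block",(c-o)@x,(c-o)@y,"end",(e2-o)@x,(e1-o)@x)
np.savez("blk.npz",o=o,x=x,y=y)
# masks for cylinder via height
P=cloud("top",np.load("top0.npy"));m=np.zeros((384,512),bool);m[206:240,258:308]=P[206:240,258:308,2]>.02
pts=P[m][:,:2];print("depth cyl",len(pts),pts.mean(0));u=np.linalg.svd(pts-pts.mean(0))[2][0];print(np.degrees(np.arctan2(u[1],u[0]))-90)
for n,(u,v,z) in dict(cup=(122,180,.062),bottle=(178,201,.074),bottle2=(375,89,.06),box=(366,182,.015)).items(): print(n,ray("top",u,v,z))
```

```text
[ 0.52087509 -0.20218938  0.        ] [ 0.46721129 -0.33256876  0.        ] [ 0.54578388 -0.36429396  0.028     ] [ 0.60203107 -0.23225978  0.028     ]
0.1409914496141356 -22.371933544176713
0.14351575095746552 -23.07423465398044
yax [0.3862777  0.92238254] xax [ 0.92238254 -0.3862777 ] yaw -22.723084099078577
o [ 0.55048177 -0.28017307] [ 0.549937  -0.2793013]
cyl [ 0.4286443  -0.28310183] len 0.11966830164074735 yaw -29.859898699093364 width 0.03803173587261892
in block -0.1108298285464732 -0.050061372288104436 end -0.11826356720982419 -0.10339608988312222
depth cyl 573 [ 0.4296489 -0.2782152]
-28.221967423238134
cup [0.55334859 0.17374947 0.062     ]
bottle [0.49017496 0.01130726 0.074     ]
bottle2 [ 0.81309904 -0.56224743  0.06      ]
box [ 0.54388679 -0.53598569  0.015     ]
```

```bash
python3 -m creep '[{"jaw":-1,"travel":[40,60,0],"roll":-0.14},{"jaw":-1,"travel":[75,115,-30],"roll":-0.28},{"jaw":-1,"travel":[105,160,-60],"roll":-0.42},{"jaw":-1,"travel":[135,205,-90],"roll":-0.56},{"jaw":-1,"travel":[160,240,-130],"roll":-0.70},{"jaw":-1,"travel":[165,255,-170],"roll":-0.84},{"jaw":-1,"travel":[165,258,-170],"roll":-0.90},{"jaw":-1,"travel":[165,258,-170],"roll":-0.90},{"jaw":-1,"travel":[165,258,-170],"roll":-0.90}]'
python3 - <<'E'
from h import *
s=observe();print(s["position"],s["tool_rot"][:,1], type(tip_extent))
a,d=get_image("side");P=cloud("side",d)
b=a[130:260,220:380];cv2.imwrite("pics/s1.png",cv2.resize(b,(800,650))[:600,:,::-1])
# lowest point of gripper: points within 75mm of TCP xy, z>0.02
m=(np.linalg.norm(P[...,:2]-s["position"][:2],axis=-1)<.07)&(P[...,2]>.045)&(P[...,2]<.3)
z=np.sort(P[...,2][m]);print(m.sum(),z[:20],s["position"][2])
E
```

```text
time_s: 1.0
position: [0.3728, -0.2506, 0.2338]
tool_rot: [[0.873, -0.488, -0.002], [-0.488, -0.873, 0.002], [-0.003, -0.001, -1.0]]
ft_force: [-0.5, -0.4, 0.5]
grip_width: 0.0852
gripper_force: 0.0
[ 0.37280156 -0.25056916  0.23378325] [-0.48813255 -0.87276893 -0.0010064 ] <class 'float'>
1238 [0.04506028 0.04508795 0.04581531 0.04624298 0.076959   0.07779144
 0.07807674 0.07810867 0.0786473  0.07868223 0.07869664 0.07913963
 0.0796032  0.07989498 0.07991349 0.08025136 0.08280952 0.08300668
 0.08319852 0.08324876] 0.23378325250652507
```

View pics/s1.png

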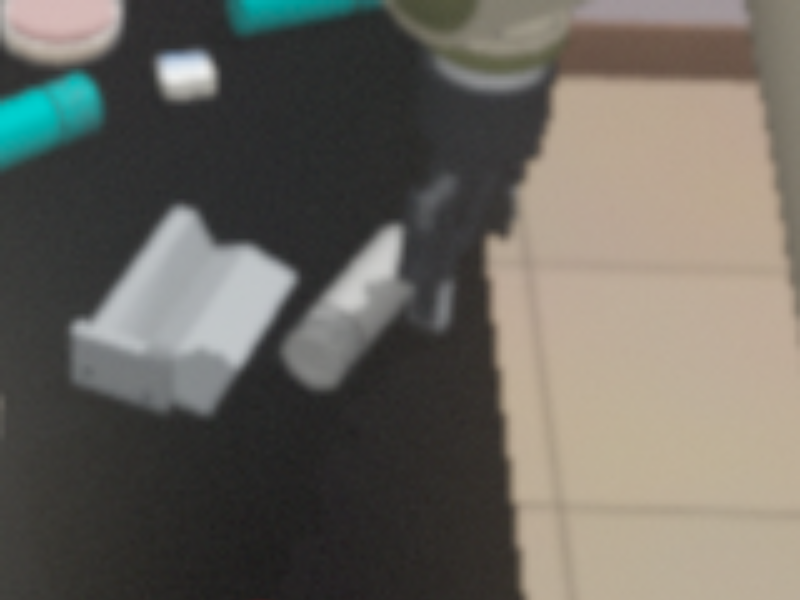

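The side view shows the open fingers standing behind the cylinder on the robot side. The tips sit about 160 mm below the TCP when open. Next I lower them and begin pushing.

```bash
python3 -m creep '[{"jaw":-1,"travel":[0,0,-25],"roll":0},{"jaw":-1,"travel":[0,0,-50],"roll":0},{"jaw":-1,"travel":[0,0,-62],"roll":0},{"jaw":-1,"travel":[9,-5,-62],"roll":0},{"jaw":-1,"travel":[17,-10,-62],"roll":0},{"jaw":-1,"travel":[24,-13,-62],"roll":0},{"jaw":-1,"travel":[29,-16,-62],"roll":0},{"jaw":-1,"travel":[34,-19,-62],"roll":0},{"jaw":-1,"travel":[39,-22,-62],"roll":0},{"jaw":-1,"travel":[43,-24,-62],"roll":0},{"jaw":-1,"travel":[43,-24,-62],"roll":0},{"jaw":-1,"travel":[43,-24,-62],"roll":0}]'
cat >> h.py <<'E'
def look(name):
    b=np.load("blk.npz");s=observe();p=s["position"][:2]
    a,d=get_image("side");P=cloud("side",d)
    print("t",s["time_s"],"tool blk",np.round([(p-b["o"])@b["x"],(p-b["o"])@b["y"],s["position"][2]],4),"F",np.round(s["ft_force"],1))
    o=cv2.resize(a[150:240,225:345],(800,600),interpolation=cv2.INTER_CUBIC);cv2.imwrite(f"pics/{name}.png",o[...,::-1])
    t,d=get_image("top");cv2.imwrite(f"pics/{name}t.png",cv2.resize(t[150:245,230:340],(770,665))[:600,:,::-1])
    return a,P,t,cloud("top",d)
E
python3 -c "
from h import *
look('a')"
```

```text
time_s: 2.25
position: [0.4154, -0.2752, 0.1727]
tool_rot: [[0.871, -0.491, -0.0], [-0.491, -0.871, 0.0], [-0.0, -0.0, -1.0]]
ft_force: [0.7, 0.3, -0.2]
grip_width: 0.0851
gripper_force: 0.0
t 2.25 tool blk [-0.1261 -0.0479  0.1727] F [ 0.7  0.3 -0.2]
```

View pics/a.png

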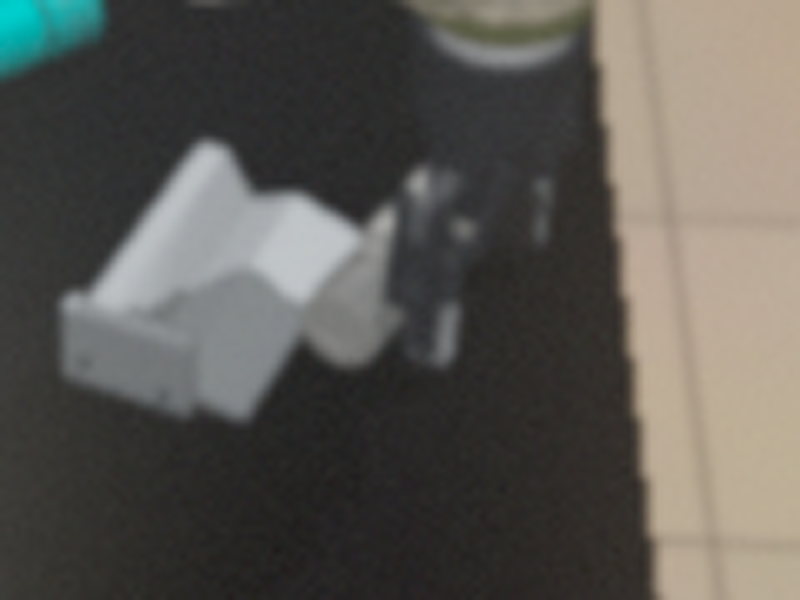

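The cylinder has rolled up to the ramp foot, with its cap end at about (350,330) in the crop and slightly ahead of the fingers. Next I turn the tool parallel to the block and push up the ramp.

```bash
python3 -m creep '[{"jaw":-1,"travel":[3,-1,0],"roll":0.06},{"jaw":-1,"travel":[7,-3,0],"roll":0.12},{"jaw":-1,"travel":[12,-5,0],"roll":0.12},{"jaw":-1,"travel":[17,-7,1],"roll":0.12},{"jaw":-1,"travel":[22,-9,2],"roll":0.12},{"jaw":-1,"travel":[27,-11,3],"roll":0.12},{"jaw":-1,"travel":[32,-13,4],"roll":0.12},{"jaw":-1,"travel":[37,-15,5],"roll":0.12},{"jaw":-1,"travel":[42,-17.5,6],"roll":0.12},{"jaw":-1,"travel":[46,-19,6],"roll":0.12},{"jaw":-1,"travel":[46,-19,6],"roll":0.12}]'
python3 -c "
from h import *
look('b')
a=cv2.imread('pics/b.png')[:,100:500];b=cv2.imread('pics/bt.png')[:,100:500]
cv2.imwrite('pics/bb.png',np.hstack([a,b]))"
```

```text
time_s: 3.45
position: [0.4614, -0.294, 0.1787]
tool_rot: [[0.924, -0.383, -0.002], [-0.383, -0.924, 0.002], [-0.002, -0.001, -1.0]]
ft_force: [-3.3, 1.2, 2.0]
grip_width: 0.0858
gripper_force: 2.1
t 3.45 tool blk [-0.0764 -0.0475  0.1787] F [-3.3  1.2  2. ]
```

View pics/bb.png

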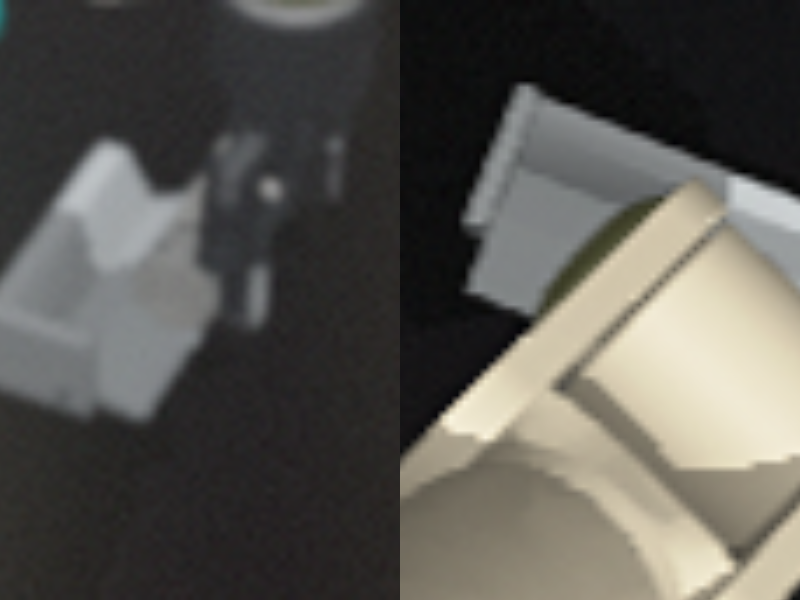

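The cylinder is on the ramp and against the fingers (about 3.5 N). I keep pushing slowly over the lip.

```bash
python3 -m creep '[{"jaw":-1,"travel":[2.8,-1.2,1],"roll":0},{"jaw":-1,"travel":[5.6,-2.3,2],"roll":0},{"jaw":-1,"travel":[8.4,-3.5,3],"roll":0},{"jaw":-1,"travel":[11,-4.6,4],"roll":0},{"jaw":-1,"travel":[14,-5.8,4],"roll":0},{"jaw":-1,"travel":[17,-7,4],"roll":0},{"jaw":-1,"travel":[20,-8.3,4],"roll":0},{"jaw":-1,"travel":[22.5,-9.4,4],"roll":0},{"jaw":-1,"travel":[25,-10.5,4],"roll":0},{"jaw":-1,"travel":[27.5,-11.5,4],"roll":0},{"jaw":-1,"travel":[27.5,-11.5,4],"roll":0},{"jaw":-1,"travel":[27.5,-11.5,4],"roll":0}]'
python3 -m creep '[{"jaw":-1,"travel":[-20,8,0],"roll":0},{"jaw":-1,"travel":[-40,17,20],"roll":0},{"jaw":-1,"travel":[-60,25,60],"roll":0},{"jaw":-1,"travel":[-90,20,100],"roll":0},{"jaw":-1,"travel":[-110,-10,110],"roll":0},{"jaw":-1,"travel":[-120,-55,110],"roll":0},{"jaw":-1,"travel":[-120,-100,110],"roll":0},{"jaw":-1,"travel":[-120,-145,110],"roll":0},{"jaw":-1,"travel":[-120,-190,110],"roll":0},{"jaw":-1,"travel":[-120,-190,110],"roll":0}]'
python3 -c "
from h import *
look('c')
a=cv2.imread('pics/c.png')[:,0:400];b=cv2.imread('pics/ct.png')[:,130:530]
cv2.imwrite('pics/cc.png',np.hstack([a,b]))"
```

```text
time_s: 4.75
position: [0.489, -0.3058, 0.1826]
tool_rot: [[0.924, -0.383, -0.0], [-0.383, -0.924, 0.0], [-0.0, -0.0, -1.0]]
ft_force: [-0.9, 0.6, -0.1]
grip_width: 0.0851
gripper_force: 0.0
time_s: 5.75
position: [0.3678, -0.5001, 0.292]
tool_rot: [[0.922, -0.386, 0.0], [-0.386, -0.922, -0.002], [0.001, 0.002, -1.0]]
ft_force: [-0.2, 0.4, -0.1]
grip_width: 0.0854
gripper_force: 0.0
t 5.75 tool blk [-0.0831 -0.2737  0.292 ] F [-0.2  0.4 -0.1]
```

View pics/cc.png

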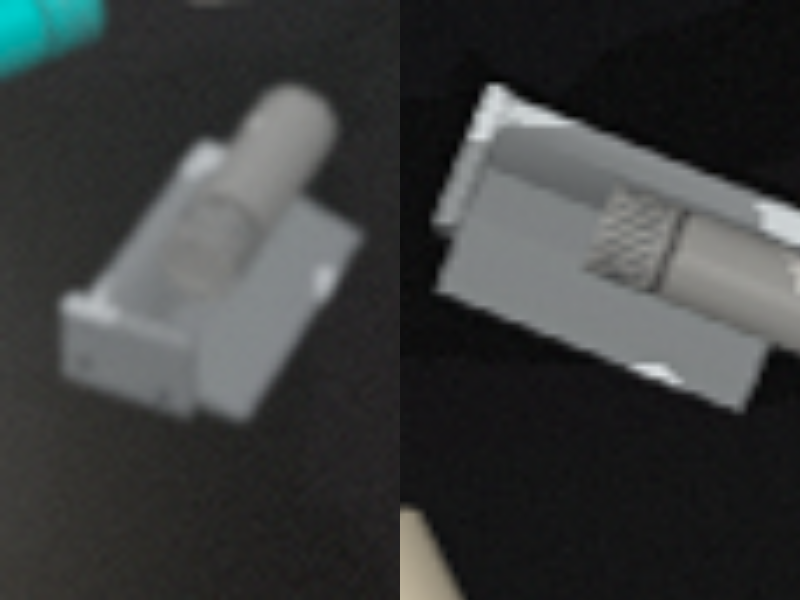

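The cylinder lies in the groove, parallel to it, with its cap end about 45 mm short of the stop plate. Cap-end corners in the composite are about (615,187) and (585,268). Next I measure it.

Run:
```python
from h import *
b=np.load("blk.npz");o,x,y=b["o"],b["x"],b["y"]
f=lambda u,v,z:(lambda p:np.array([(p-o)@x,(p-o)@y]))(ray("top",u,v,z)[:2])
e=[f(279.3,176.7,.03),f(275,188.3,.03)];print("cap end",e)
a,P,t,Q=look("d")
d=Q[...,:2]-o;X=d@x;Y=d@y
for y0 in np.arange(-.12,.06,.01):
    m=(abs(Y-y0)<.005)&(abs(X+.008)<.012)&(Q[...,2]>-.01)&(Q[...,2]<.1);z=Q[...,2][m]
    m2=m&(Q[...,2]>.036);print("%.2f"%y0,m.sum(),np.round(z.mean() if m.any() else 0,3),np.round(X[m2].mean() if m2.any() else 0,4))
p=o-.008*x-.150*y;print("approach point xy",p,"unit y",y)
```

```text
cap end [array([0.00952722, 0.00548267]), array([-0.02697819,  0.00449082])]
t 5.85 tool blk [-0.0839 -0.2698  0.2921] F [-0.5  1.1 -0.4]
-0.12 25 0.001 0
-0.11 19 0.046 -0.0085
-0.10 30 0.046 -0.0075
-0.09 30 0.048 -0.0088
-0.08 31 0.046 -0.0086
-0.07 26 0.047 -0.0087
-0.06 28 0.047 -0.0083
-0.05 30 0.046 -0.0076
-0.04 29 0.047 -0.0083
-0.03 28 0.048 -0.0078
-0.02 29 0.047 -0.0084
-0.01 28 0.047 -0.008
-0.00 29 0.047 -0.0083
0.01 28 0.022 -0.0089
0.02 26 0.008 0
0.03 28 0.008 0
0.04 27 0.008 0
0.05 26 0.007 0
approach point xy [ 0.48488867 -0.41500435] unit y [0.3862777  0.92238254]
```

```bash
python3 -m creep '[{"jaw":1,"travel":[40,25,0],"roll":0},{"jaw":1,"travel":[80,50,0],"roll":0},{"jaw":1,"travel":[111,70,0],"roll":0},{"jaw":1,"travel":[111,70,0],"roll":0},{"jaw":1,"travel":[111,70,0],"roll":0},{"jaw":1,"travel":[111,70,-40],"roll":0},{"jaw":1,"travel":[111,70,-75],"roll":0},{"jaw":1,"travel":[111,70,-96],"roll":0},{"jaw":1,"travel":[111,70,-96],"roll":0},{"jaw":1,"travel":[111,70,-96],"roll":0}]' 20
python3 - <<'E'
from h import *
look("e")
s=observe();b=np.load("blk.npz");print(s["position"],s["grip_width"],s["tool_rot"][:,1],[(np.array(q)-s["position"][:2])*1000 for q in (b["o"]-.008*b["x"]-.08*b["y"],)])
E
```

```text
time_s: 6.95
position: [0.4795, -0.4263, 0.1976]
tool_rot: [[0.923, -0.384, 0.0], [-0.384, -0.923, -0.001], [0.001, 0.0, -1.0]]
ft_force: [0.6, 0.1, 0.4]
grip_width: 0.0003
gripper_force: 0.0
t 6.95 tool blk [-0.0086 -0.1625  0.1976] F [0.6 0.1 0.4]
[ 0.4798669  -0.4263304   0.19858425] -3.184407462711661e-05 [-0.38356361 -0.92351328  0.00147629] [array([32.06120658, 75.89282548])]
```

View pics/e.png

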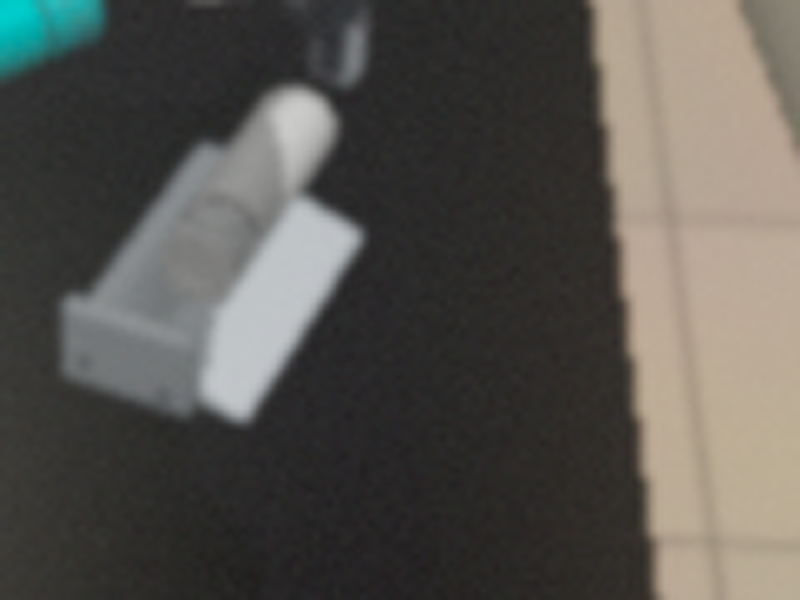

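The shut fingers stand beyond the cylinder's free end, in line with the groove. Next I push along the groove.

```bash
python3 -m creep '[{"jaw":1,"travel":[3.9,9.2,-4],"roll":0},{"jaw":1,"travel":[7.7,18.4,-4],"roll":0},{"jaw":1,"travel":[11.6,27.7,-4],"roll":0},{"jaw":1,"travel":[14.3,34.1,-4],"roll":0},{"jaw":1,"travel":[17,40.6,-4],"roll":0},{"jaw":1,"travel":[19.7,47,-4],"roll":0},{"jaw":1,"travel":[22.4,53.5,-4],"roll":0},{"jaw":1,"travel":[25,60,-4],"roll":0},{"jaw":1,"travel":[27,64.6,-4],"roll":0},{"jaw":1,"travel":[29,69.2,-4],"roll":0},{"jaw":1,"travel":[29,69.2,-4],"roll":0}]'
python3 - <<'E'
from h import *
b=np.load("blk.npz");o,x,y=b["o"],b["x"],b["y"]
a,P,t,Q=look("f")
d=P[...,:2]-o;X=d@x;Y=d@y
for y0 in np.arange(-.10,.07,.01):
    m=(abs(Y-y0)<.005)&(abs(X+.008)<.012)&(P[...,2]>-.01)&(P[...,2]<.1);print("%.2f"%y0,m.sum(),np.round(P[...,2][m].mean(),3) if m.any() else 0)
E
```

```text
time_s: 8.15
position: [0.5093, -0.3559, 0.1926]
tool_rot: [[0.924, -0.383, 0.0], [-0.383, -0.924, 0.001], [-0.0, -0.001, -1.0]]
ft_force: [0.2, -0.7, 0.1]
grip_width: -0.0
gripper_force: 0.0
t 8.15 tool blk [-0.0083 -0.0861  0.1926] F [ 0.2 -0.7  0.1]
-0.10 4 0.033
-0.09 7 0.049
-0.08 19 0.06
-0.07 24 0.069
-0.06 23 0.053
-0.05 18 0.054
-0.04 26 0.066
-0.03 15 0.049
-0.02 14 0.05
-0.01 20 0.049
-0.00 16 0.048
0.01 20 0.049
0.02 11 0.049
0.03 21 0.049
0.04 31 0.041
0.05 17 0.043
0.06 8 0.045
```

View pics/f.png

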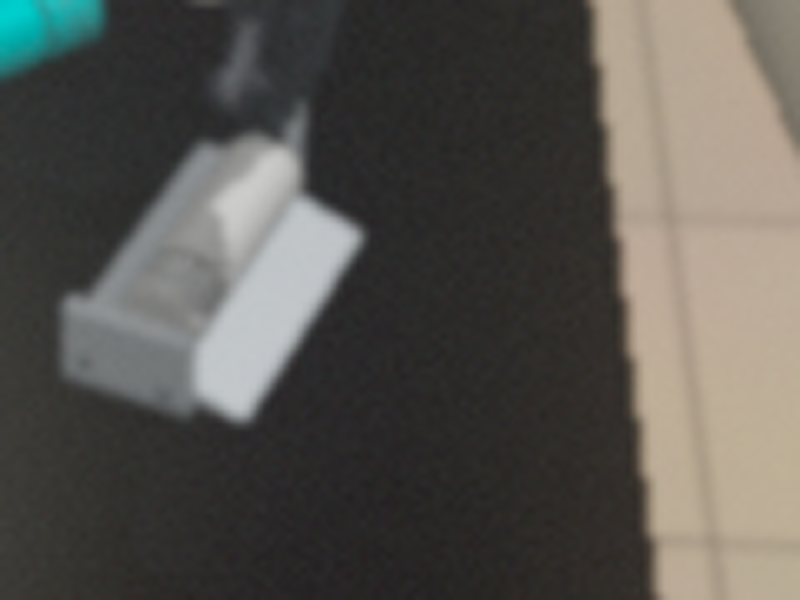

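The cylinder's cap is now near the plate, roughly 10 mm short. I continue in small steps and watch the force.

```bash
python3 -m creep '[{"jaw":1,"travel":[0.6,1.4,0],"roll":0},{"jaw":1,"travel":[1.2,2.8,0],"roll":0},{"jaw":1,"travel":[1.7,4.2,0],"roll":0},{"jaw":1,"travel":[2.3,5.5,0],"roll":0},{"jaw":1,"travel":[2.7,6.5,0],"roll":0},{"jaw":1,"travel":[3.1,7.4,0],"roll":0},{"jaw":1,"travel":[3.1,7.4,0],"roll":0}]'
```

```text
time_s: 8.95
position: [0.5121, -0.3491, 0.1927]
tool_rot: [[0.924, -0.383, 0.0], [-0.383, -0.924, 0.0], [-0.0, -0.0, -1.0]]
ft_force: [-0.5, -1.3, -0.8]
grip_width: 0.0001
gripper_force: 0.4
```

```bash
python3 -m creep '[{"jaw":1,"travel":[0.4,0.9,0],"roll":0},{"jaw":1,"travel":[0.8,1.8,0],"roll":0},{"jaw":1,"travel":[0.8,1.8,0],"roll":0}]'
```

```text
time_s: 9.25
position: [0.5129, -0.3473, 0.1928]
tool_rot: [[0.924, -0.383, 0.0], [-0.383, -0.924, 0.0], [0.0, -0.0, -1.0]]
ft_force: [-0.6, -0.7, -1.0]
grip_width: 0.0002
gripper_force: 0.7
```

```bash
python3 -m creep '[{"jaw":1,"travel":[0.4,0.9,0],"roll":0},{"jaw":1,"travel":[0.8,1.8,0],"roll":0},{"jaw":1,"travel":[0.8,1.8,0],"roll":0}]'
python3 - <<'E'
from h import *
b=np.load("blk.npz");o,x,y=b["o"],b["x"],b["y"]
a,P,t,Q=look("g")
for n,R in(("side",P),("top",Q)):
  d=R[...,:2]-o;X=d@x;Y=d@y
  for y0 in np.arange(.036,.074,.004):
    m=(abs(Y-y0)<.002)&(abs(X+.008)<.009)&(R[...,2]>-.01)&(R[...,2]<.1);print(n,"%.3f"%y0,m.sum(),np.round(np.median(R[...,2][m]),3) if m.any() else 0)
E
```

```text
time_s: 9.55
position: [0.5137, -0.3455, 0.1927]
tool_rot: [[0.924, -0.383, 0.0], [-0.383, -0.924, 0.0], [0.0, -0.0, -1.0]]
ft_force: [-0.3, -1.1, -0.1]
grip_width: 0.0
gripper_force: 0.8
t 9.55 tool blk [-0.0082 -0.0748  0.1927] F [-0.3 -1.1 -0.1]
side 0.036 3 0.048
side 0.040 4 0.048
side 0.044 6 0.05
side 0.048 6 0.048
side 0.052 6 0.048
side 0.056 8 0.047
side 0.060 5 0.048
side 0.064 9 0.046
side 0.068 35 0.027
side 0.072 32 0.022
top 0.036 9 0.049
top 0.040 9 0.048
top 0.044 8 0.048
top 0.048 8 0.048
top 0.052 9 0.049
top 0.056 9 0.048
top 0.060 8 0.047
top 0.064 9 0.04
top 0.068 9 0.044
top 0.072 7 0.043
```

View pics/g.png

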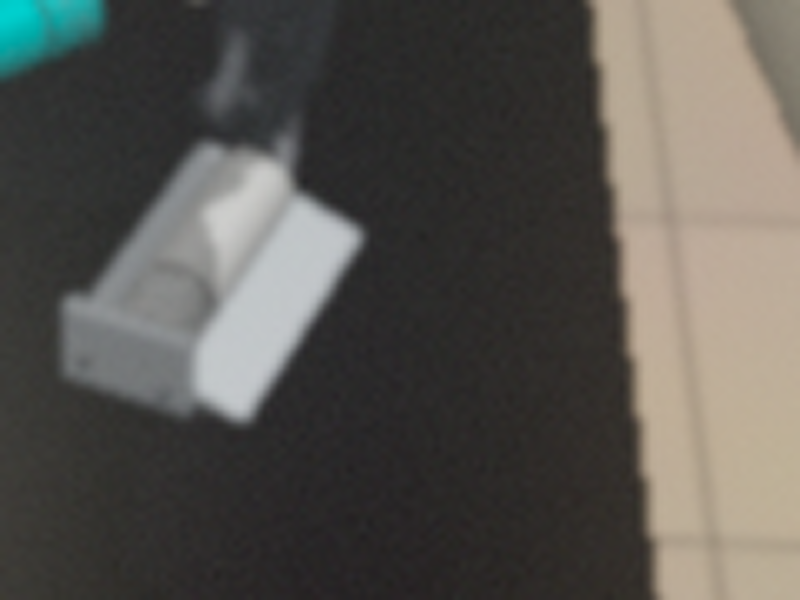

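The cap is practically at the plate, but there is no force rise yet. A little farther until contact shows.

```bash
python3 -m creep '[{"jaw":1,"travel":[0.4,0.9,0],"roll":0},{"jaw":1,"travel":[0.6,1.4,0],"roll":0},{"jaw":1,"travel":[0.6,1.4,0],"roll":0}]'
```

```text
time_s: 9.95
position: [0.5143, -0.3442, 0.1928]
tool_rot: [[0.924, -0.383, 0.0], [-0.383, -0.924, -0.0], [0.0, 0.0, -1.0]]
ft_force: [-1.0, -1.7, -0.6]
grip_width: -0.0
gripper_force: 0.9
```

```bash
python3 -m creep '[{"jaw":1,"travel":[0.3,0.7,0],"roll":0},{"jaw":1,"travel":[0.4,0.9,0],"roll":0},{"jaw":1,"travel":[0.4,0.9,0],"roll":0}]'
```

```text
time_s: 10.25
position: [0.5146, -0.3435, 0.1927]
tool_rot: [[0.924, -0.383, -0.0], [-0.383, -0.924, -0.0], [0.0, 0.0, -1.0]]
ft_force: [-2.4, -3.6, 1.3]
grip_width: -0.0003
gripper_force: 1.9
```

```bash
python3 -m creep '[{"jaw":1,"travel":[0.3,0.7,0],"roll":0},{"jaw":1,"travel":[0.3,0.7,0],"roll":0}]'
```

```text
time_s: 10.45
position: [0.5147, -0.3432, 0.1928]
tool_rot: [[0.924, -0.383, -0.0], [-0.383, -0.924, -0.001], [0.0, 0.001, -1.0]]
ft_force: [-3.7, -6.3, -1.3]
grip_width: 0.0
gripper_force: 3.7
```

```bash
python3 -m creep '[{"jaw":1,"travel":[0.3,0.7,0],"roll":0},{"jaw":1,"travel":[0.3,0.7,0],"roll":0}]'
```

```text
time_s: 10.65
position: [0.5148, -0.343, 0.1928]
tool_rot: [[0.924, -0.383, -0.001], [-0.383, -0.924, -0.002], [0.0, 0.003, -1.0]]
ft_force: [-5.3, -9.9, -1.7]
grip_width: 0.0
gripper_force: 5.3
```

The force climbs without motion, so the cylinder is against the stop. I back off along the groove, lift clear and check.

```bash
python3 -m creep '[{"jaw":1,"travel":[-1.2,-2.8,0],"roll":0},{"jaw":1,"travel":[-6,-14,0],"roll":0},{"jaw":1,"travel":[-20,-47,0],"roll":0},{"jaw":1,"travel":[-35,-85,30],"roll":0},{"jaw":1,"travel":[-55,-120,80],"roll":0},{"jaw":1,"travel":[-90,-140,120],"roll":0},{"jaw":1,"travel":[-130,-150,130],"roll":0},{"jaw":1,"travel":[-150,-150,130],"roll":0},{"jaw":1,"travel":[-150,-150,130],"roll":0}]'
python3 - <<'E'
from h import *
b=np.load("blk.npz");o,x,y=b["o"],b["x"],b["y"]
a,P,t,Q=look("z")
d=Q[...,:2]-o;X=d@x;Y=d@y
for y0 in np.arange(-.07,.07,.01):
    m=(abs(Y-y0)<.005)&(abs(X+.008)<.012)&(Q[...,2]>-.01)&(Q[...,2]<.1);m2=m&(Q[...,2]>.036)
    print("%.2f"%y0,m.sum(),np.round(Q[...,2][m].mean(),3),np.round(X[m2].mean(),4) if m2.any() else 0)
E
```

```text
time_s: 11.55
position: [0.3621, -0.4932, 0.3241]
tool_rot: [[0.922, -0.387, 0.001], [-0.387, -0.922, -0.001], [0.001, 0.001, -1.0]]
ft_force: [1.1, 0.2, 0.1]
grip_width: 0.0003
gripper_force: 0.0
t 11.55 tool blk [-0.0911 -0.2695  0.3241] F [1.1 0.2 0.1]
-0.07 26 0.008 0
-0.06 23 0.014 -0.0082
-0.05 30 0.047 -0.0086
-0.04 28 0.047 -0.0086
-0.03 29 0.047 -0.0081
-0.02 29 0.047 -0.0084
-0.01 28 0.047 -0.008
0.00 28 0.047 -0.0078
0.01 28 0.047 -0.0082
0.02 30 0.047 -0.0086
0.03 28 0.047 -0.0089
0.04 28 0.048 -0.008
0.05 27 0.047 -0.0082
0.06 28 0.046 -0.0085
0.07 25 0.045 -0.0078
```

View pics/zt.png

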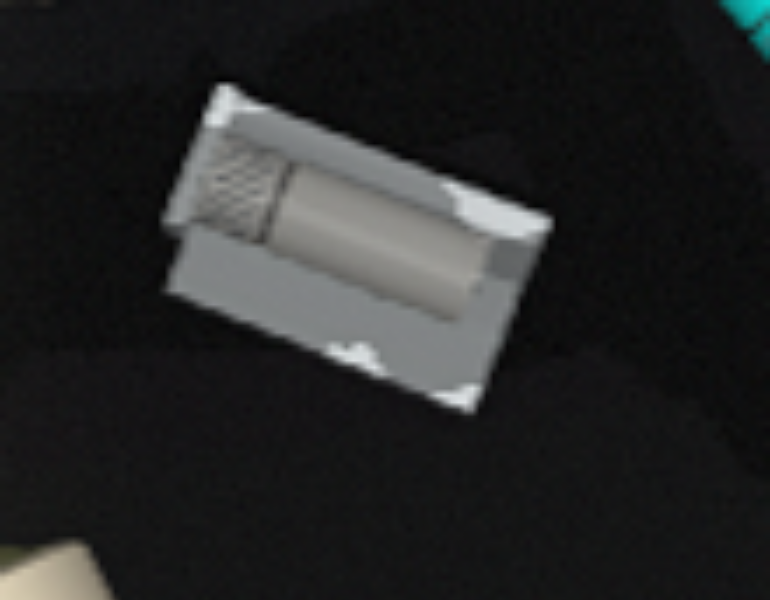

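The cylinder is seated in the groove, its cap against the stop plate near (200,190). The robot is clear.

```bash
python3 -c "
from rig import *
print(close_job())"
```

```text
the job is handed in; nothing more can be done
None
```

The cylinder was rolled up the ramp into the groove, pushed by its free end until it was against the stop plate, and the job was handed in at about 11.6 s with the robot clear; the system gave no verdict.

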